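# Release the latched mode key

### The job

On the grey panel, lightly tap all four white keys with the fingertips, one after another from left to right as the robot faces them, to find the one that is latched down; do not push a free key in or release the latched one while tapping. Lift off, then press the latched key firmly in until its catch lets go, and move clear so that all four keys stand up level. Do not pick up or disturb anything else on the bench.

Things in the scene. Friction and masses are not known exactly. Their poses are not given: they have to be found in the camera images.
- panel: grey mode-key box fixed to the bench, 110 (x) x 270 (y) x 50 mm high, with four identical square white keys in a row along its y axis. Origin: centre of its underside, on the bench; z up, +y towards the left end of the row, front facing the robot.
- key_1: the leftmost of the four white keys: square cap 34 x 34 mm, at y = +90 mm in the panel's frame (pitch 60 mm). Origin: centre of the cap's top face; axes as the panel's. Free, its top is 66 mm above the bench, 16 mm above the deck; latched, 62 mm. Any one of the four may be latched. Hard stop 9 mm below free height. Free, it gives at 2 N, then 0.8 N per mm.
- key_2: the second from the left of the four white keys: square cap 34 x 34 mm, at y = +30 mm in the panel's frame (pitch 60 mm). Origin: centre of the cap's top face; axes as the panel's. Free, its top is 66 mm above the bench, 16 mm above the deck; latched, 62 mm. Any one of the four may be latched. Hard stop 9 mm below free height. Free, it gives at 2 N, then 0.8 N per mm.
- key_3: the third from the left of the four white keys: square cap 34 x 34 mm, at y = -30 mm in the panel's frame (pitch 60 mm). Origin: centre of the cap's top face; axes as the panel's. Free, its top is 66 mm above the bench, 16 mm above the deck; latched, 62 mm. Any one of the four may be latched. Hard stop 9 mm below free height. Free, it gives at 2 N, then 0.8 N per mm.
- key_4: the rightmost of the four white keys: square cap 34 x 34 mm, at y = -90 mm in the panel's frame (pitch 60 mm). Origin: centre of the cap's top face; axes as the panel's. Free, its top is 66 mm above the bench, 16 mm above the deck; latched, 62 mm. Any one of the four may be latched. Hard stop 9 mm below free height. Free, it gives at 2 N, then 0.8 N per mm.
- catch (a joint): hidden catch in the panel, m: about 0.0005 while it holds the latched key, 0.014 once it has let go; tells not which key. The latched key (4 mm low) does not give under 9 N; the catch lets go when the key is pressed 7 mm below free height (3 mm below latched), at about 13 N; once let go of, the key springs up to free height. It does not latch again.
- tape_black: small black roll of tape lying flat, 60 mm across, 18 mm high, in front of the panel; loose, only a bystander. Origin: centre of its underside.
- marker_red: red marker pen lying flat, 15 x 130 x 17 mm, in front of the panel; loose, only a bystander. Origin: centre of its underside.
- bead_jar: closed jar with a pale lid, 57 mm across, 75 mm high, to the right of the panel; loose, only a bystander. Origin: centre of its underside.
- tags_kraft: pack of brown paper tags, 92 x 51 x 28 mm, to the left of the panel; loose, only a bystander. Origin: centre of its underside.
- red_bin: small red open bin, 111 x 88 x 52 mm, behind the panel; loose, only a bystander. Origin: centre of its underside.
- label_roll: white label roll standing on end, 80 x 87 x 48 mm, behind the panel; loose, only a bystander. Origin: centre of its underside.

How it is judged:
By the outcome, as a careful person would: the job done as asked, in the order asked, and still so for the second after the job is handed in, with the robot touching nothing.
It also fails if it takes over 45 s, if anything falls off the work surface, if the arm or the gripper's body presses on something with over 40 N, if the wrist force passes 120 N, or if a joint passes its speed limit or range.

### The arm

A 6-joint arm with a two-finger parallel gripper is mounted at the origin on the work surface; the furniture and walls round the work are solid. World frame = base frame: x ahead of the robot, y to its left, z up, the work surface at z = 0. Lengths are in m, angles in rad, forces in N, time in s.
With the tool pointing down it reaches from about 0.4 to 0.925 m from the base axis. Payload 12.5 kg.
Tool frame: the origin (TCP) lies at the very end of the fingers, on their centre line; the grasp point (between the pads) lies env.tcp_to_grasp behind it (env.tcp_to_grasp is the distance from the TCP to the grasp point, in m); z points along the fingers, y is the line along which they close (so a half turn about z gives the same grasp; the last joint's range is limited). The gripper opens to 95 mm and grips with 3 to 60 N. Pads are 20 mm wide; open, the fingers measure 119 mm over their backs; the gripper's body (75 mm by 180 mm) begins 59 mm behind the grasp point.
Start: joints at [1.07, 0.491, 1.559, -0, 1.092, -0.106], TCP at [0.24, 0.577, 0.215] pointing down, gripper open.
Joint ranges: [-3.1, 3.1], [-0.84, 2.19], [0.05, 2.79], [-1.13, 4.28], [0.06, 2.93], [-2.69, 2.69]. Speed limits (rad/s): [2.22, 2.22, 2.79, 3.14, 3.14, 3.14].

### API

Orientations are given as a unit quaternion [x, y, z, w].
In Python, from station import env gives the robot as it stands.
- The arm moves only by the tool carry_out, never from a script. Its argument "series" is a list of rows, each a list of 3 entries, a list of its own where there are three numbers: the gripper's target within -1 to 1 (fully open at 1, half-way at 0, shut at -1), then the shift along the tool's x, y, z in mm, then the turn, a rotation vector about the tool's x, y, z in degrees. A call has exactly 5 rows; each row shifts and turns the commanded pose from where the row before left it, along the tool's axes as they then stand; what a row does not reach is not made up. A row lasts 1/12 s, in which the tool goes at most 41.7 mm and 7.16 degrees, less where a joint would pass 70% of its speed; a pose out of reach is approached as far as the arm can. A call with a gripper value outside its range is refused whole. The fingers move at their own pace and stop on an object; "squeeze" is the grip in N (left out, the last holds). Time passes only in rows, so rows that do not move let the fingers close, or fill a call up. It gives the time, the measured TCP pose, the force, the opening and the grip force at its end, in the units of the state.
- env.read_state(): the state, without advancing time (a new reading comes with each control period).
- env.get_image(name): name is "side" or "top" or "wrist"; returns a dict with "image" (400x640x3 uint8, red, green, blue), "depth" (400x640 float32, m along the optical axis (not along the pixel's ray), 0 where there is no reading), "K" (3x3 intrinsics, pixels), "R" (3x3) and "t" (3): a world point X has camera coordinates R X + t. Camera axes: x right, y down, z forward; pixel columns grow to the right and rows downward; lengths in m; the calibration is good to about 2 mm. A picture is of the moment at which its call begins.
- env.job_done(): hands the job in; it is judged then, once.
The state is a dict: "clock": time; "joint_positions": joint angles; "joint_velocities": joint speeds; "joint_efforts": joint torques, N m; "position": TCP position; "tcp_rot": TCP orientation; "force": force on the tool from outside, world axes, zero at the start; "torque": the same for the moment, N m; "opening": finger opening in m; "gripper_force": force on a finger pad.
Only numpy, scipy, OpenCV 4.12 (cv2) and the standard library are available. Lean on these libraries where they do the work, as an engineer would, in place of code of your own. Each camera call takes 0.05 s, during which the arm holds its last target. There are 200 camera calls.

## Working session

There is one attempt and no reset: what is moved stays moved. The work goes in short steps, Python scripts to look and compute and a tool call to move; the robot and the scene stay as the last step left them, time stands still between calls to the robot, and variables do not carry over. Pictures are saved under pics/ and viewed, at most 10 in all, crops included, and the job is handed in when it is done.

Besides the shell and the picture viewer there is one more tool, called after "Request:" by a JSON object that holds its "api" and its "payload". carry_out: Moves the arm, as the interface text tells. Its arguments: {"type":"object","properties":{"series":{"type":"array"},"squeeze":{"type":"number"}},"required":["series"]}

```bash
mkdir -p pics; cat > h.py <<'E'
import numpy as np,cv2
from station import env
def shot(n,f=None):
    d=env.get_image(n)
    if f: cv2.imwrite('pics/'+f,d['image'][:,:,::-1])
    return d
def world(d):
    K,R,t=d['K'],d['R'],d['t'];v,u=np.mgrid[:400,:640]
    z=d['depth'];c=np.stack([(u-K[0,2])/K[0,0]*z,(v-K[1,2])/K[1,1]*z,z],-1)
    return (c-t)@R
E
python3 - <<'E'
from h import *
d=shot('top','top.png');e=shot('side','side.png')
cv2.imwrite('pics/both.png',cv2.resize(np.vstack([d['image'],e['image']])[:,:,::-1],(480,600)))
W=world(d);hsv=cv2.cvtColor(d['image'],cv2.COLOR_RGB2HSV)
m=((hsv[...,1]<60)&(hsv[...,2]>150)&(W[...,2]>.05)&(W[...,2]<.075)&(d['depth']>0)).astype(np.uint8)
n,l,s,c=cv2.connectedComponentsWithStats(m)
for i in range(1,n):
    if s[i,4]>60:
        p=W[l==i];print(c[i].round(1),s[i],np.median(p,0).round(4),p.min(0).round(3),p.max(0).round(3))
print(env.tcp_to_grasp,env.read_state())
E
```

```text
[408.7 159.5] [399 155  18  11  64] [ 0.6784 -0.2067  0.0511] [ 0.666 -0.224  0.05 ] [ 0.688 -0.186  0.055]
[329.9 219.5] [324 213  14  11  68] [ 0.5446 -0.0307  0.0677] [ 0.538 -0.047  0.065] [ 0.56  -0.019  0.071]
0.0188 {'clock': 0.1, 'joint_positions': array([ 1.07041297e+00,  4.91474507e-01,  1.55939732e+00,  2.74664396e-05,
        1.09170978e+00, -1.05588580e-01]), 'joint_velocities': array([ 0.00081645, -0.00052657, -0.0016957 ,  0.00030607,  0.00085267,
        0.00069262]), 'joint_efforts': array([ 2.26124997e-03, -6.13620043e+01, -2.58608437e+01,  6.93841930e-02,
        4.70241252e-02, -1.12981131e-04]), 'position': array([0.24024612, 0.57674077, 0.21413254]), 'tcp_rot': array([ 1.96124116e-01,  9.80578955e-01, -4.68320282e-04, -1.59167479e-04]), 'force': array([-0.3334809 , -0.01253619,  0.47815668]), 'torque': array([ 0.01414479, -0.00060262, -0.00195505]), 'gripper_force': 0.0, 'opening': 0.09540051787990039}
```

View pics/top.png

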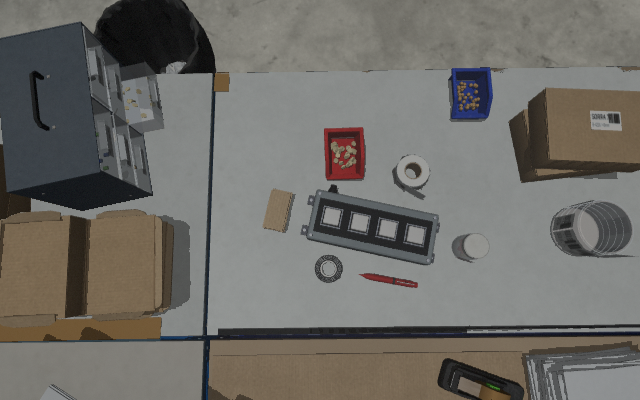

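View pics/side.png

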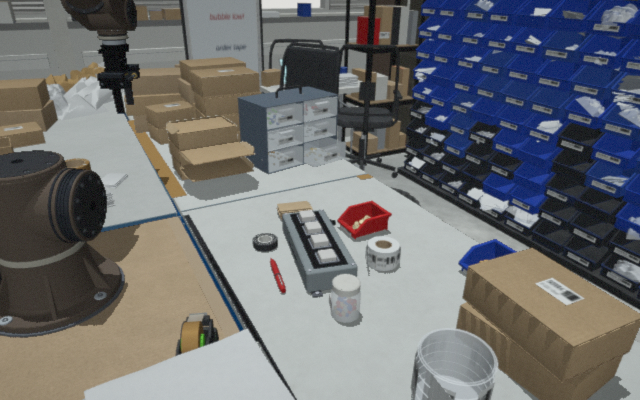

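The top view shows the white keys at about (331,217), (359,222), (386,228) and (414,234), with the robot below the picture. Left in the image is the robot's left. The side view confirms the layout. Next I'll cast rays to the key height.

```bash
cat >> h.py <<'E'
def cast(d,uv,z):
    K,R,t=d['K'],d['R'],d['t'];c=-R.T@t
    r=R.T@np.linalg.inv(K)@np.array([uv[0],uv[1],1.]);return c+r*(z-c[2])/r[2]
E
python3 - <<'E'
from h import *
from scipy.spatial.transform import Rotation as Ro
d=shot('top');im=d['image'];g=im.min(2)
cr=im[180:275,290:450][:,:,::-1];cv2.imwrite('pics/crop.png',cv2.resize(cr,None,fx=5,fy=5,interpolation=cv2.INTER_CUBIC))
m=np.zeros_like(g);m[195:255,312:434]=(g[195:255,312:434]>175)
n,l,s,c=cv2.connectedComponentsWithStats(m)
P=[]
for i in range(1,n):
    if s[i,4]>80:
        p=cast(d,c[i],.066);P.append(p);print(c[i].round(1),s[i],p.round(4))
        b=cv2.minAreaRect(np.argwhere(l==i)[:,::-1].astype(np.float32));print(b)
P=np.array(P);P=P[np.argsort(-P[:,1])];print(np.diff(P[:,:2],axis=0),np.linalg.norm(np.diff(P,axis=0),axis=1))
st=env.read_state();R=Ro.from_quat(st['tcp_rot']);print(R.as_matrix().round(3))
for p in P: print(np.linalg.norm(p[:2]),R.inv().apply(p-st['position'])*1000)
print(-R.as_euler('ZYX',degrees=True), 'panel yaw',np.degrees(np.arctan2(*(P[0]-P[-1])[:2])))
E
```

```text
Traceback (most recent call last):
IndexError: too many indices for array: array is 1-dimensional, but 2 were indexed
```

View pics/crop.png

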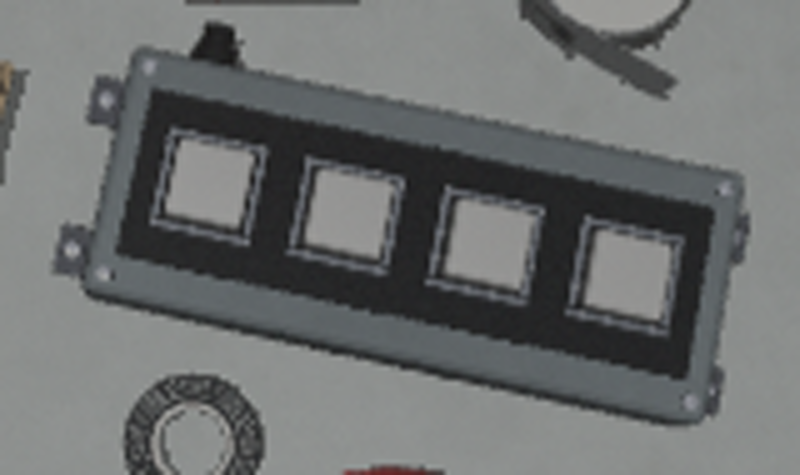

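The crop shows four grey-lit caps inside thin frames, at crop pixels (213,187), (350,218), (490,245) and (630,275). The threshold was too high, so I'll lower it.

```bash
python3 - <<'E'
from h import *
from scipy.spatial.transform import Rotation as Ro
d=shot('top');im=d['image'];g=im.min(2)
m=np.zeros_like(g)
for u,v in [(213,187),(350,218),(490,245),(630,275)]:
    u=int(290+u/5);v=int(180+v/5);m[v-12:v+13,u-12:u+13]=g[v-12:v+13,u-12:u+13]>125
m=cv2.morphologyEx(m,cv2.MORPH_OPEN,np.ones((5,5)))
n,l,s,c=cv2.connectedComponentsWithStats(m)
P=[]
for i in range(1,n):
    p=cast(d,c[i],.066);P.append(p);q=[cast(d,(a,b),.066) for a,b in cv2.boxPoints(cv2.minAreaRect(np.argwhere(l==i)[:,::-1].astype(np.float32)))]
    print(c[i].round(1),s[i],p.round(4),[round(np.linalg.norm(q[k]-q[k-1]),4) for k in range(4)])
P=np.array(P);P=P[np.argsort(-P[:,1])];print(np.linalg.norm(np.diff(P,axis=0),axis=1))
st=env.read_state();R=Ro.from_quat(st['tcp_rot']);print(R.as_matrix().round(3))
for p in P: print(np.linalg.norm(p[:2]),R.inv().apply(p-st['position'])*1000)
print('yaw of row',np.degrees(np.arctan2(P[0,1]-P[-1,1],P[0,0]-P[-1,0])))
E
```

```text
[331.5 216.2] [324 209  16  16 216] [ 0.5529 -0.0352  0.066 ] [np.float64(0.0309), np.float64(0.0318), np.float64(0.0311), np.float64(0.0317)]
[359.4 222.3] [352 215  16  16 217] [ 0.5393 -0.0936  0.066 ] [np.float64(0.0312), np.float64(0.0311), np.float64(0.0314), np.float64(0.031)]
[387.5 228.3] [380 221  16  16 221] [ 0.5259 -0.152   0.066 ] [np.float64(0.0314), np.float64(0.0313), np.float64(0.0316), np.float64(0.0312)]
[415.4 234.5] [408 227  16  16 220] [ 0.5121 -0.2096  0.066 ] [np.float64(0.0314), np.float64(0.0313), np.float64(0.0313), np.float64(0.0311)]
[0.05998983 0.05995233 0.05918173]
[[-0.923  0.385 -0.   ]
 [ 0.385  0.923 -0.001]
 [ 0.    -0.001 -1.   ]]
0.5540419015974566 [-523.96191545 -444.60514067  148.54836799]
0.5473812411131638 [-533.8720461  -503.77073171  148.58519169]
0.5474182571324658 [-543.93955868 -562.87171196  148.6219632 ]
0.5533760279451115 [-553.39743163 -621.29280562  148.65834685]
yaw of row 76.84055682102898
```

Request:
{"api": "carry_out", "payload": {"series": [[-1, [0, 0, 0], [0, 0, -4.7]], [-1, [0, 0, 0], [0, 0, -4.75]], [-1, [-22, -26, 0], [0, 0, 0]], [-1, [-22, -26, 0], [0, 0, 0]], [-1, [-22, -26, 0], [0, 0, 0]]], "squeeze": 5}}

```text
clock: 0.62
position: [0.2869, 0.4849, 0.2143]
tcp_rot: [0.114, 0.993, -0.0, -0.0]
force: [0.9, 0.8, 0.5]
opening: 0.0672
gripper_force: 0.0
```

Request:
{"api": "carry_out", "payload": {"series": [[-1, [-22, -26, 0], [0, 0, 0]], [-1, [-22, -26, 0], [0, 0, 0]], [-1, [-22, -26, 0], [0, 0, 0]], [-1, [-22, -26, 0], [0, 0, 0]], [-1, [-22, -26, 0], [0, 0, 0]]]}}

```text
clock: 1.03
position: [0.3647, 0.3328, 0.2147]
tcp_rot: [0.115, 0.993, 0.0, 0.0]
force: [2.0, -0.2, 0.3]
opening: 0.0337
gripper_force: 0.0
```

Request:
{"api": "carry_out", "payload": {"series": [[-1, [-22, -26, 0], [0, 0, 0]], [-1, [-22, -26, 0], [0, 0, 0]], [-1, [-22, -26, 0], [0, 0, 0]], [-1, [-22, -26, 0], [0, 0, 0]], [-1, [-22, -26, 0], [0, 0, 0]]]}}

```text
clock: 1.45
position: [0.4423, 0.1811, 0.2147]
tcp_rot: [0.115, 0.993, 0.0, 0.0]
force: [0.4, 0.1, -0.2]
opening: 0.0023
gripper_force: 0.0
```

Request:
{"api": "carry_out", "payload": {"series": [[-1, [-22, -26, 0], [0, 0, 0]], [-1, [-22, -26, 0], [0, 0, 0]], [-1, [-22, -26, 0], [0, 0, 0]], [-1, [-22, -26, 0], [0, 0, 0]], [-1, [0, 0, 0], [0, 0, 0]]]}}

```text
clock: 1.87
position: [0.5061, 0.0572, 0.2145]
tcp_rot: [0.116, 0.993, -0.0, 0.001]
force: [-0.4, 0.5, -0.2]
opening: 0.0004
gripper_force: 0.0
```

Request:
{"api": "carry_out", "payload": {"series": [[-1, [-17, -20, 0], [0, 0, 0]], [-1, [-17, -20, 0], [0, 0, 0]], [-1, [-17, -20, 0], [0, 0, 0]], [-1, [-15.6, -19.3, 0], [0, 0, 0]], [-1, [0, 0, 0], [0, 0, 0]]]}}

```text
clock: 2.28
position: [0.552, -0.0338, 0.2143]
tcp_rot: [0.116, 0.993, -0.0, 0.0]
force: [-0.6, 0.2, -1.1]
opening: 0.0005
gripper_force: 0.0
```

Request:
{"api": "carry_out", "payload": {"series": [[-1, [0, 0, 35], [0, 0, 0]], [-1, [0, 0, 35], [0, 0, 0]], [-1, [0, 0, 30], [0, 0, 0]], [-1, [0, 0, 22], [0, 0, 0]], [-1, [0, 0, 0], [0, 0, 0]]]}}

```text
clock: 2.7
position: [0.5483, -0.03, 0.0889]
tcp_rot: [0.115, 0.993, 0.0, -0.003]
force: [-0.2, -0.0, 0.5]
opening: 0.0007
gripper_force: 0.0
```

```bash
python3 - <<'E'
from h import *
a=shot('wrist')['image'];b=shot('side')['image'][170:310,220:420]
a=cv2.resize(a,(480,300));b=cv2.resize(b,(480,300))
cv2.imwrite('pics/w1.png',np.vstack([a,b])[:,:,::-1])
s=env.read_state();print(s['position'],s['force'],s['torque'])
E
```

```text
[ 0.5504185  -0.03046254  0.09278716] [0.11386447 0.08799109 0.89876348] [ 0.03539736 -0.00598646 -0.0148314 ]
```

View pics/w1.png

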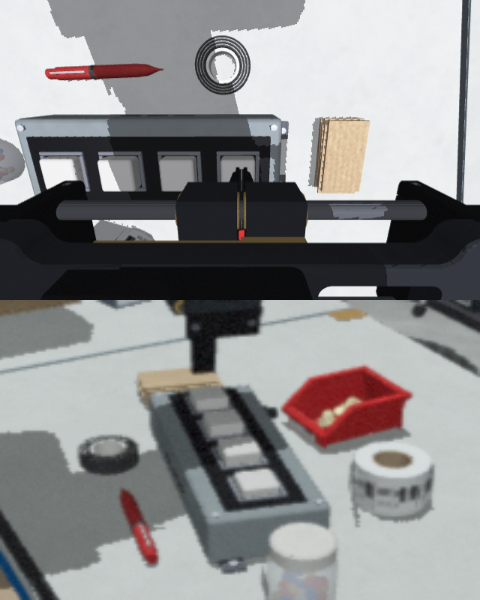

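The wrist view (flipped) has the closed fingers over key_1, at (240,165). The side view agrees. I'll trim the small lateral error and go down slowly.

Request:
{"api": "carry_out", "payload": {"series": [[-1, [-3.5, -4, 5], [0, 0, 0]], [-1, [0, 0, 5], [0, 0, 0]], [-1, [0, 0, 4], [0, 0, 0]], [-1, [0, 0, 3], [0, 0, 0]], [-1, [0, 0, 1], [0, 0, 0]]]}}

```text
clock: 3.22
position: [0.553, -0.0357, 0.0745]
tcp_rot: [0.115, 0.993, 0.0, -0.0]
force: [0.1, 0.4, -1.3]
opening: 0.0004
gripper_force: 0.0
```

Request:
{"api": "carry_out", "payload": {"series": [[-1, [0, 0, 1], [0, 0, 0]], [-1, [0, 0, 1], [0, 0, 0]], [-1, [0, 0, 1], [0, 0, 0]], [-1, [0, 0, 0], [0, 0, 0]], [-1, [0, 0, 0], [0, 0, 0]]]}}

```text
clock: 3.63
position: [0.5531, -0.0357, 0.0717]
tcp_rot: [0.115, 0.993, 0.0, 0.0]
force: [0.1, 0.0, -0.7]
opening: 0.0007
gripper_force: 0.0
```

```bash
python3 - <<'E'
from h import *
for i in range(4):
    s=env.read_state();print(s['clock'],s['position'],s['force']);env.get_image('top')
E
```

```text
3.6333 [ 0.5531472  -0.035694    0.07166242] [ 0.08523527  0.01535157 -0.67661319]
3.6833 [ 0.55315466 -0.03568558  0.07168545] [ 1.34295083 -0.32090015 -0.31103302]
3.7333 [ 0.55315466 -0.03569729  0.07168814] [-0.34113277 -0.58423711 -0.42521102]
3.7833 [ 0.5531593  -0.03572764  0.07170312] [0.11760748 0.49870248 1.03710371]
```

Request:
{"api": "carry_out", "payload": {"series": [[-1, [0, 0, 1.5], [0, 0, 0]], [-1, [0, 0, 1.5], [0, 0, 0]], [-1, [0, 0, 1], [0, 0, 0]], [-1, [0, 0, 1], [0, 0, 0]], [-1, [0, 0, 0.5], [0, 0, 0]]]}}

```text
clock: 4.25
position: [0.5531, -0.0357, 0.066]
tcp_rot: [0.115, 0.993, 0.0, -0.0]
force: [-1.7, 0.7, 1.2]
opening: 0.0007
gripper_force: 1.0
```

Request:
{"api": "carry_out", "payload": {"series": [[-1, [0, 0, 0.3], [0, 0, 0]], [-1, [0, 0, 0.2], [0, 0, 0]], [-1, [0, 0, 0], [0, 0, 0]], [-1, [0, 0, 0], [0, 0, 0]], [-1, [0, 0, 0], [0, 0, 0]]]}}

```text
clock: 4.67
position: [0.5531, -0.0357, 0.0657]
tcp_rot: [0.115, 0.993, 0.0, -0.0]
force: [-1.5, 0.6, 3.7]
opening: 0.0004
gripper_force: 1.1
```

```bash
cat > f.py <<'E'
from h import *
F=[]
for i in range(7):
    s=env.read_state();F.append(s['force']);
    if i<6: env.get_image('top')
F=np.array(F);print(s['clock'],s['position'].round(4),F.mean(0).round(2),F[:,2].round(1))
E
python3 f.py
```

```text
4.9667 [ 0.5531 -0.0357  0.0657] [-1.44  0.05  2.47] [3.7 2.1 2.3 2.4 2.7 2.2 2. ]
```

key_1 pushed back with about 2.4 N at 65.7 mm, so it is free. Next is key_2.

Request:
{"api": "carry_out", "payload": {"series": [[-1, [0, 0, -4], [0, 0, 0]], [-1, [0, 0, -6], [0, 0, 0]], [-1, [0, -10, 0], [0, 0, 0]], [-1, [0, -15, 0], [0, 0, 0]], [-1, [0, -15, 0], [0, 0, 0]]]}}

```text
clock: 5.38
position: [0.5439, -0.0754, 0.0759]
tcp_rot: [0.114, 0.993, -0.0, 0.0]
force: [0.6, -0.1, 0.4]
opening: 0.0005
gripper_force: 0.0
```

Request:
{"api": "carry_out", "payload": {"series": [[-1, [0, -12, 0], [0, 0, 0]], [-1, [0, -8, 0], [0, 0, 0]], [-1, [0, 0, 0], [0, 0, 0]], [-1, [0, 0, 2], [0, 0, 0]], [-1, [0, 0, 2], [0, 0, 0]]]}}

```text
clock: 5.8
position: [0.5395, -0.0939, 0.0715]
tcp_rot: [0.115, 0.993, 0.0, 0.0]
force: [1.1, 0.6, -0.1]
opening: 0.0005
gripper_force: 0.0
```

Request:
{"api": "carry_out", "payload": {"series": [[-1, [0, 0, 2], [0, 0, 0]], [-1, [0, 0, 1.5], [0, 0, 0]], [-1, [0, 0, 1], [0, 0, 0]], [-1, [0, 0, 0.5], [0, 0, 0]], [-1, [0, 0, 0], [0, 0, 0]]]}}

```text
clock: 6.22
position: [0.5394, -0.0939, 0.0665]
tcp_rot: [0.115, 0.993, 0.0, -0.0]
force: [0.5, 0.2, -0.1]
opening: 0.0007
gripper_force: 0.0
```

Request:
{"api": "carry_out", "payload": {"series": [[-1, [0, 0, 0.4], [0, 0, 0]], [-1, [0, 0, 0.3], [0, 0, 0]], [-1, [0, 0, 0.2], [0, 0, 0]], [-1, [0, 0, 0], [0, 0, 0]], [-1, [0, 0, 0], [0, 0, 0]]]}}

```text
clock: 6.63
position: [0.5395, -0.0941, 0.0658]
tcp_rot: [0.115, 0.993, 0.0, 0.0]
force: [-0.6, 1.3, 2.6]
opening: 0.0006
gripper_force: 1.0
```

```bash
python3 f.py
```

```text
6.9333 [ 0.5395 -0.0941  0.0658] [0.04 1.54 1.97] [2.6 1.6 2.5 2.7 0.8 1.5 2.1]
```

key_2 is free too (2 N at 65.8 mm). Next is key_3.

Request:
{"api": "carry_out", "payload": {"series": [[-1, [0, 0, -4], [0, 0, 0]], [-1, [0, 0, -6], [0, 0, 0]], [-1, [0, -10, 0], [0, 0, 0]], [-1, [0, -15, 0], [0, 0, 0]], [-1, [0, -15, 0], [0, 0, 0]]]}}

```text
clock: 7.35
position: [0.5302, -0.1339, 0.076]
tcp_rot: [0.114, 0.993, -0.0, 0.0]
force: [0.1, -0.2, 0.6]
opening: 0.0008
gripper_force: 0.0
```

Request:
{"api": "carry_out", "payload": {"series": [[-1, [0, -12, 0], [0, 0, 0]], [-1, [0, -8, 0], [0, 0, 0]], [-1, [0, 0, 0], [0, 0, 0]], [-1, [0, 0, 2], [0, 0, 0]], [-1, [0, 0, 2], [0, 0, 0]]]}}

```text
clock: 7.77
position: [0.5258, -0.1523, 0.0716]
tcp_rot: [0.115, 0.993, 0.0, 0.0]
force: [-0.5, 0.6, -0.3]
opening: 0.0006
gripper_force: 0.0
```

Request:
{"api": "carry_out", "payload": {"series": [[-1, [0, 0, 2], [0, 0, 0]], [-1, [0, 0, 1.5], [0, 0, 0]], [-1, [0, 0, 1], [0, 0, 0]], [-1, [0, 0, 0.5], [0, 0, 0]], [-1, [0, 0, 0], [0, 0, 0]]]}}

```text
clock: 8.18
position: [0.5258, -0.1523, 0.0666]
tcp_rot: [0.115, 0.993, 0.0, -0.0]
force: [-0.8, 0.8, 0.1]
opening: 0.0006
gripper_force: 0.0
```

Request:
{"api": "carry_out", "payload": {"series": [[-1, [0, 0, 0.4], [0, 0, 0]], [-1, [0, 0, 0.3], [0, 0, 0]], [-1, [0, 0, 0.2], [0, 0, 0]], [-1, [0, 0, 0], [0, 0, 0]], [-1, [0, 0, 0], [0, 0, 0]]]}}

```text
clock: 8.6
position: [0.5259, -0.1525, 0.0659]
tcp_rot: [0.115, 0.993, 0.0, 0.0]
force: [0.3, 1.4, 1.4]
opening: 0.0002
gripper_force: 1.0
```

```bash
python3 f.py
```

```text
8.9 [ 0.5259 -0.1526  0.0659] [0.39 1.31 1.87] [1.4 1.6 2.2 2.4 1.1 2.7 1.6]
```

key_3 is also free (about 1.9 N at 65.9 mm). Next is key_4.

Request:
{"api": "carry_out", "payload": {"series": [[-1, [0, 0, -4], [0, 0, 0]], [-1, [0, 0, -6], [0, 0, 0]], [-1, [0, -10, 0], [0, 0, 0]], [-1, [0, -15, 0], [0, 0, 0]], [-1, [0, -15, 0], [0, 0, 0]]]}}

```text
clock: 9.32
position: [0.5165, -0.1924, 0.0761]
tcp_rot: [0.114, 0.993, -0.0, 0.0]
force: [0.2, -0.2, 0.8]
opening: 0.0004
gripper_force: 0.0
```

Request:
{"api": "carry_out", "payload": {"series": [[-1, [0, -12, 0], [0, 0, 0]], [-1, [0, -8, 0], [0, 0, 0]], [-1, [0, 0, 0], [0, 0, 0]], [-1, [0, 0, 2], [0, 0, 0]], [-1, [0, 0, 2], [0, 0, 0]]]}}

```text
clock: 9.73
position: [0.5121, -0.2107, 0.0717]
tcp_rot: [0.115, 0.993, 0.0, 0.0]
force: [0.1, 0.4, 0.3]
opening: 0.0004
gripper_force: 0.0
```

Request:
{"api": "carry_out", "payload": {"series": [[-1, [0, 0, 2], [0, 0, 0]], [-1, [0, 0, 1.5], [0, 0, 0]], [-1, [0, 0, 1], [0, 0, 0]], [-1, [0, 0, 0.5], [0, 0, 0]], [-1, [0, 0, 0], [0, 0, 0]]]}}

```text
clock: 10.15
position: [0.5121, -0.2108, 0.0667]
tcp_rot: [0.115, 0.993, 0.0, -0.0]
force: [-0.0, 0.6, -0.0]
opening: 0.0006
gripper_force: 0.0
```

Request:
{"api": "carry_out", "payload": {"series": [[-1, [0, 0, 0.4], [0, 0, 0]], [-1, [0, 0, 0.3], [0, 0, 0]], [-1, [0, 0, 0.2], [0, 0, 0]], [-1, [0, 0, 0], [0, 0, 0]], [-1, [0, 0, 0], [0, 0, 0]]]}}

```text
clock: 10.57
position: [0.5121, -0.211, 0.066]
tcp_rot: [0.115, 0.993, 0.0, 0.0]
force: [-0.2, 0.3, -0.5]
opening: 0.0005
gripper_force: 0.0
```

```bash
python3 f.py
```

```text
10.8667 [ 0.5121 -0.211   0.0659] [-0.   -0.08  0.05] [-0.5 -0.4  0.5  0.9 -0.8  0.5  0.2]
```

Request:
{"api": "carry_out", "payload": {"series": [[-1, [0, 0, 0.3], [0, 0, 0]], [-1, [0, 0, 0.3], [0, 0, 0]], [-1, [0, 0, 0.3], [0, 0, 0]], [-1, [0, 0, 0], [0, 0, 0]], [-1, [0, 0, 0], [0, 0, 0]]]}}

```text
clock: 11.28
position: [0.5121, -0.211, 0.065]
tcp_rot: [0.115, 0.993, 0.0, -0.0]
force: [-0.4, 0.1, -0.8]
opening: 0.0007
gripper_force: 0.0
```

```bash
python3 f.py
```

```text
11.5833 [ 0.5121 -0.211   0.065 ] [-0.22 -0.3  -0.14] [-0.8  0.2  0.4 -0.4 -0.8 -0.1  0.5]
```

There is still no contact at 65.0 mm, so key_4 is the low one. I'll touch it lightly near 62 mm.

Request:
{"api": "carry_out", "payload": {"series": [[-1, [0, 0, 0.7], [0, 0, 0]], [-1, [0, 0, 0.7], [0, 0, 0]], [-1, [0, 0, 0.6], [0, 0, 0]], [-1, [0, 0, 0.4], [0, 0, 0]], [-1, [0, 0, 0.2], [0, 0, 0]]]}}

```text
clock: 12.0
position: [0.5121, -0.211, 0.0624]
tcp_rot: [0.115, 0.993, 0.0, -0.0]
force: [-0.6, 0.2, 2.5]
opening: 0.0006
gripper_force: 1.4
```

Request:
{"api": "carry_out", "payload": {"series": [[-1, [0, 0, 0.2], [0, 0, 0]], [-1, [0, 0, 0.2], [0, 0, 0]], [-1, [0, 0, 0.1], [0, 0, 0]], [-1, [0, 0, 0], [0, 0, 0]], [-1, [0, 0, 0], [0, 0, 0]]]}}

```text
clock: 12.42
position: [0.5121, -0.211, 0.0623]
tcp_rot: [0.115, 0.993, -0.0, 0.0]
force: [-1.3, 0.9, 5.4]
opening: 0.0004
gripper_force: 2.8
```

```bash
python3 f.py
```

```text
12.7167 [ 0.5121 -0.211   0.0623] [-1.63  0.86  5.35] [5.4 5.5 5.3 5.  4.8 5.6 6. ]
```

key_4 holds 5.4 N at 62.3 mm without giving, so it is the latched key. I'll lift off and then press it firmly.

Request:
{"api": "carry_out", "payload": {"series": [[-1, [0, 0, -4], [0, 0, 0]], [-1, [0, 0, -6], [0, 0, 0]], [-1, [0, 0, -5], [0, 0, 0]], [-1, [0, 0, 0], [0, 0, 0]], [-1, [0, 0, 0], [0, 0, 0]]]}}

```text
clock: 13.13
position: [0.5123, -0.2111, 0.0773]
tcp_rot: [0.115, 0.993, -0.0, 0.0]
force: [0.5, 0.6, 0.5]
opening: 0.0008
gripper_force: 0.0
```

Request:
{"api": "carry_out", "payload": {"series": [[-1, [0, 0, 4], [0, 0, 0]], [-1, [0, 0, 4], [0, 0, 0]], [-1, [0, 0, 3], [0, 0, 0]], [-1, [0, 0, 2], [0, 0, 0]], [-1, [0, 0, 2], [0, 0, 0]]]}}

```text
clock: 13.55
position: [0.5119, -0.2109, 0.0615]
tcp_rot: [0.115, 0.993, 0.0, -0.0]
force: [-2.8, 1.8, 10.7]
opening: 0.0008
gripper_force: 5.4
```

Request:
{"api": "carry_out", "payload": {"series": [[-1, [0, 0, 1], [0, 0, 0]], [-1, [0, 0, 1], [0, 0, 0]], [-1, [0, 0, 1], [0, 0, 0]], [-1, [0, 0, 1], [0, 0, 0]], [-1, [0, 0, 0], [0, 0, 0]]]}}

```text
clock: 13.97
position: [0.5119, -0.2109, 0.0585]
tcp_rot: [0.115, 0.993, 0.0, -0.0]
force: [-4.5, 2.2, 13.0]
opening: 0.0004
gripper_force: 6.8
```

Request:
{"api": "carry_out", "payload": {"series": [[-1, [0, 0, 0.5], [0, 0, 0]], [-1, [0, 0, 0.5], [0, 0, 0]], [-1, [0, 0, 0.3], [0, 0, 0]], [-1, [0, 0, 0], [0, 0, 0]], [-1, [0, 0, 0], [0, 0, 0]]]}}

```text
clock: 14.38
position: [0.5119, -0.2109, 0.0575]
tcp_rot: [0.115, 0.993, 0.0, 0.0]
force: [-5.0, 2.5, 15.2]
opening: 0.0004
gripper_force: 7.5
```

Request:
{"api": "carry_out", "payload": {"series": [[-1, [0, 0, 0.5], [0, 0, 0]], [-1, [0, 0, 0.5], [0, 0, 0]], [-1, [0, 0, 0.5], [0, 0, 0]], [-1, [0, 0, 0], [0, 0, 0]], [-1, [0, 0, 0], [0, 0, 0]]]}}

```text
clock: 14.8
position: [0.512, -0.2109, 0.057]
tcp_rot: [0.115, 0.993, -0.0, 0.0]
force: [-8.3, 3.9, 29.4]
opening: 0.0008
gripper_force: 14.3
```

The key is on its hard stop. I'll lift straight up, clear the panel and look.

Request:
{"api": "carry_out", "payload": {"series": [[-1, [0, 0, -4], [0, 0, 0]], [-1, [0, 0, -8], [0, 0, 0]], [-1, [0, 0, -15], [0, 0, 0]], [-1, [0, 0, -25], [0, 0, 0]], [-1, [0, 0, -30], [0, 0, 0]]]}}

```text
clock: 15.22
position: [0.5114, -0.2107, 0.1367]
tcp_rot: [0.115, 0.993, 0.001, -0.001]
force: [0.3, -0.2, -0.3]
opening: 0.0006
gripper_force: 0.0
```

Request:
{"api": "carry_out", "payload": {"series": [[-1, [15, 20, -20], [0, 0, 0]], [-1, [15, 25, 0], [0, 0, 0]], [-1, [15, 25, 0], [0, 0, 0]], [-1, [15, 25, 0], [0, 0, 0]], [-1, [0, 0, 0], [0, 0, 0]]]}}

```text
clock: 15.63
position: [0.4733, -0.1013, 0.1572]
tcp_rot: [0.114, 0.994, 0.0, -0.001]
force: [1.3, -0.2, 0.3]
opening: 0.0005
gripper_force: 0.0
```

```bash
python3 - <<'E'
from h import *
d=shot('wrist');e=shot('side')
cv2.imwrite('pics/end.png',np.vstack([cv2.resize(d['image'],(480,300)),cv2.resize(e['image'][170:310,220:420],(480,300))])[:,:,::-1])
s=env.read_state();print(s['position'],s['force'])
for n in('top','side','wrist'):
    d=shot(n);W=world(d)
    for p in [(.5529,-.0352),(.5393,-.0936),(.5259,-.152),(.5121,-.2104)]:
        q=W[(np.hypot(W[...,0]-p[0],W[...,1]-p[1])<.011)&(d['depth']>0)&(W[...,2]<.08)][:,2]
        print(n,len(q),q.mean().round(4) if len(q) else '')
E
```

```text
[ 0.47538331 -0.10423201  0.1573027 ] [0.22928012 0.41427308 0.06841139]
top 33 0.0682
top 0 
top 0 
top 0 
side 32 0.0657
side 35 0.0657
side 41 0.0654
side 44 0.0656
wrist 209 0.0655
wrist 0 
wrist 0 
wrist 312 0.0651
```

View pics/end.png

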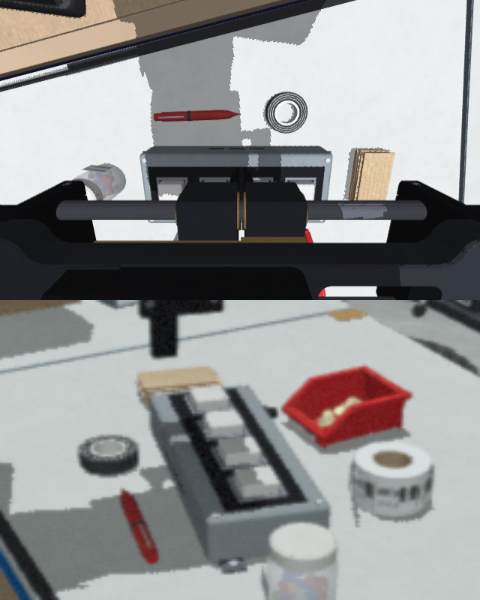

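Side-view depth puts all four caps level at about 65.5 mm. In the pictures the bystanders are unmoved and the gripper is clear of everything, so I'm handing the job in.

```bash
python3 -c "
from station import env
print(env.job_done())"
```

```text
the job is handed in; nothing more can be done
None
```

I tapped all four keys from left to right and found key_4 latched; I pressed it to its hard stop, it sprang back level with the others (about 65.5 mm), and I handed the job in at about 16 s with the arm clear.

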